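# Press an ink tin's lid shut on a rod-guided lid press

## Robot

A 6-joint arm with a two-finger parallel gripper is mounted at the origin on the work surface. World frame = base frame: x ahead of the robot, y to its left, z up, the work surface at z = 0. Lengths are in m, angles in rad, forces in N, time in s.
With the tool pointing down it reaches from about 0.3 to 0.75 m from the base axis. Payload 8.5 kg.
Tool frame: the origin (TCP) lies at the very end of the fingers, on their centre line; the grasp point (between the pads) lies 19 mm behind it; z points along the fingers, y is the direction in which the jaws open and shut (so a half turn about z gives the same grasp; the last joint's range is limited). The gripper opens to 85 mm and grips with 20 to 120 N. Pads are 22 mm wide; open, the fingers measure 114 mm over their backs; the gripper's body (76 mm by 85 mm) begins 54 mm behind the grasp point. The pads swing forward as they close: fully open they stand 13 mm farther back than shut.
Start: joints at [-1.335, 0.381, 1.297, -0, 1.464, -0.215], TCP at [0.24, -0.495, 0.231] pointing down, gripper open.
Joint ranges: [-3.11, 3.11], [-0.89, 2.33], [0.22, 2.48], [-1.42, 4.56], [0.17, 2.85], [-2.88, 2.88]. Speed limits (rad/s): [2.39, 2.39, 3.14, 3.14, 3.14, 3.14].

## Interface

Orientations are given as [roll, pitch, yaw] about the fixed x, y, z axes, in that order (R = Rz(yaw) Ry(pitch) Rx(roll)).
In Python, from cell import * gives the robot as it stands.
- The arm moves only by the tool carry_out, never from a script. Its argument "targets" is a list of rows, each a list of 5 numbers: the opening, from 0 (shut) to 1 (fully open), then the shift along the tool's x, y, z in mm, then the turn about the tool's z in rad. A call has 1 to 12 rows; each row is the pose to reach, as a shift and turn from the pose commanded when the call began, along the tool's axes at that moment; what a row does not reach only later rows make up. A row lasts 1/8 s, in which the tool goes at most 62.5 mm and 10.7 degrees, less where a joint would pass 70% of its speed; a pose out of reach is approached as far as the arm can. A call with a gripper value outside its range is refused whole. The fingers move at their own pace and stop on an object; "squeeze" is the grip in N (left out, the last holds). Time passes only in rows, so rows that repeat a pose let the fingers close. It gives the time, the measured TCP pose, the force and the opening at its end, in the units of the state.
- state(): the state, without advancing time (a new reading comes with each control period).
- get_image(name): name is "scene" or "side" or "wrist"; returns (picture, depth): 420x560x3 uint8, red, green, blue; 420x560 float32, m along the optical axis (not along the pixel's ray), 0 where there is no reading.
- camera_model(name): a dict with "fov_y" (degrees; the focal length in pixels is half the picture's height over the tangent of half this angle, whatever the lens; pixels are square), "cx", "cy" (the principal point, pixels), "R" (3x3) and "t" (3): a world point X has camera coordinates R X + t; the wrist camera has in their place "hand_eye" (4x4, takes a point from camera to tool coordinates, whose origin is the TCP and whose axes are the flange's). Camera axes: x right, y down, z forward; pixel columns grow to the right and rows downward; lengths in m; the calibration is good to about 2 mm. The wrist camera is an equidistant fisheye: a pixel r from the principal point sees the ray r / f radians off the axis. A picture is of the moment at which its call begins: read the wrist's pose just before it. camera_model takes no time and is no camera call.
- hand_in(): hands the job in, once; it reports no verdict.
The state is a dict: "time_s": time; "joint_pos": joint angles; "qd": joint speeds; "tau": joint torques, N m; "tcp_pos": TCP position; "eef_rot": TCP orientation; "wrist_force": force on the tool from outside, world axes, zero at the start; "moment": the same for the moment, N m; "finger_gap": opening from 0.0 (shut) to 1.0 (fully open).
Only numpy, scipy, OpenCV 4.12 (cv2) and the standard library are available. Lean on these libraries where they do the work, as an engineer would, in place of code of your own. Each camera call takes 0.05 s, during which the arm holds its last target. There are 200 camera calls.

## Task

Shut the ink tin that is clamped in the green lid press: pick up the drilled pressing plate by its orange fin, thread its brass boss squarely down over the tall guide rod without letting it jam or lean hard on the rod (never above 18 N), and use its foot to push the lid fully home with a firm press of about 20 N, held at 16 N or more for about half a second and never above 25 N. Press the lid only with the plate, leave the plate lying level on the closed lid with the rod through it, let go, and leave the other things on the bench where they are.

Things in the scene. Friction and masses are not known exactly. Their poses are not given: they have to be found in the camera images.
- press: Lid press, fixed to the bench. Green base plate 230 x 120 x 15 mm. Origin on the bench under the axis of the clamped blue ink tin (68 mm diameter; its nest is height-adjustable, so its rim is anywhere from 80 to 90 mm above the bench, which is not measured; the tin does not move during the job); z up, x points from the tin to the guide rod, which stands 100 mm along +x and is upright. Its position and yaw vary.
- rod_top (a point): Top of the vertical steel guide rod, on its axis, 195 mm above the bench. The rod is 16 mm in diameter; its top 9 mm taper to 11 mm. It is rigid.
- lid (a joint): The tin's round steel lid (68 mm diameter, yellow centre), on the tin's axis: its top face is 5 mm above the tin's rim when home, 17 mm when fully raised. Value: how far the lid has been pushed down, m: 0 fully raised, 0.012 fully home (hard stop). Starts anywhere from 0 to 0.006. It is a stiff friction fit: it takes about 9 N to slide and stays where it is left.
- platen_grip (a point): Grip point of the loose pressing plate (about 0.55 kg, mass varies), in the middle of its orange fin, 55 mm above the plate's underside. Axes are the plate's: z up, x from the fin towards the brass boss. The fin is 20 mm thick (along y), 50 mm long (x), spans 29 to 75 mm above the underside; a red bar 30 mm wide lies beneath it (15 to 29 mm). The centre of mass is about 25 mm from the fin towards the boss.
- foot (a point): Centre of the underside of the plate's square foot (50 x 50 mm, rubber faced), 55 mm straight below platen_grip. This presses on the lid.
- bore (a point): Centre of the lower mouth of the vertical hole through the brass boss, 100 mm along the plate's +x from foot and level with it. The boss is 44 x 44 mm and 45 mm tall from the underside; the hole is 17.4 mm in diameter right through, so that on the rod the plate jams if tilted more than about 1.8 degrees.
- platen: The whole pressing plate; origin at the centre of the underside of its foot (same point as point foot), same axes.
- rod: The guide rod; origin on its axis 15 mm above the bench.
- jar_mid: Bystander: small amber glass jar with black cap, 56 mm diameter, 75 mm tall, near the robot between the task's things; origin under its centre.
- jar_far: Bystander: blue ink jar, 68 mm diameter, 85 mm tall; origin under its centre.
- can_ink: Bystander: steel ink can, 80 mm diameter, 100 mm tall; origin under its centre.
- knife: Bystander: ink spatula lying flat; origin under its middle.
- brayer: Bystander: rubber hand roller, 90 mm wide, 44 mm high; origin under the roller.
- spare_ring: Bystander: aluminium spacer ring, 72 mm diameter, 12 mm high.
- etch_plate: Bystander: copper printing plate 160 x 110 x 3 mm lying flat.
Things that resemble listed ones, but are neither listed nor needed, are in the scene too. Several things look just like the platen: the one meant starts farthest to the robot's left.

How it is judged:
By the outcome, as a careful person would: the job done as asked, in the order asked, and still so for the second after the job is handed in, with the robot touching nothing.
It also fails if it takes over 70 s, if anything falls off the work surface, if the arm or the gripper's body presses on something with over 40 N, if the wrist force passes 120 N, or if a joint passes its speed limit or range.

## Working session

There is one attempt and no reset: what is moved stays moved. The work goes in short steps, Python scripts to look and compute and a tool call to move; the robot and the scene stay as the last step left them, time stands still between calls to the robot, and variables do not carry over. Pictures are saved under pics/ and viewed, about 8 in all and at most 12, crops included, and the job is handed in when it is done.

Besides the shell and the picture viewer there is one more tool, called after ">>>" by a JSON object that holds its "name" and its "arguments", one argument or row to a line. carry_out: Moves the arm, as the interface text tells. Its arguments: {"type":"object","properties":{"targets":{"type":"array"},"squeeze":{"type":"number"}},"required":["targets"]}

```bash
ls; mkdir -p pics; python3 - <<'E'
from cell import *
import cv2, numpy as np
for n in ("scene","side"):
    im,d=get_image(n); cv2.imwrite(f"pics/{n}0.png",im[:,:,::-1]); np.savez(f"{n}0.npz",im=im,d=d)
    m=camera_model(n); print(n,m, "cam pos",-np.array(m["R"]).T@np.array(m["t"]))
print(camera_model("wrist")); print(state())
E
```

```text
pics
scene {'fov_y': 51.08208638575355, 'cx': 280.04513063473127, 'cy': 206.4108680068117, 'R': array([[-0.83870487,  0.54456107,  0.00523219],
       [ 0.38134694,  0.59413553, -0.70822135],
       [-0.3887784 , -0.59199342, -0.70597107]]), 't': array([ 0.49027239, -0.10681092,  1.53626063])} cam pos [1.04919081 0.70593309 1.00634459]
side {'fov_y': 48.68776060300952, 'cx': 278.66615613557263, 'cy': 218.92379532254088, 'R': array([[ 0.9965289 , -0.07978747,  0.023751  ],
       [-0.0266739 , -0.57629664, -0.81680517],
       [ 0.07885844,  0.81333643, -0.5764245 ]]), 't': array([-0.57341361,  0.11879615,  1.49643655])} cam pos [ 0.45658533 -1.19439575  0.97323515]
{'fov_y': 65.70646984690485, 'cx': 277.7123642104641, 'cy': 205.30549567502842, 'hand_eye': array([[ 7.58010163e-04, -9.58656180e-01, -2.84565904e-01,
         7.35432896e-02],
       [ 9.99999711e-01,  7.45076514e-04,  1.53699858e-04,
        -3.17109153e-04],
       [ 6.46780537e-05, -2.84565939e-01,  9.58656467e-01,
        -1.43169340e-01],
       [ 0.00000000e+00,  0.00000000e+00,  0.00000000e+00,
         1.00000000e+00]])}
{'time_s': 0.1, 'joint_pos': array([-1.33530635e+00,  3.81154904e-01,  1.29813485e+00, -3.99035845e-07,
        1.46364349e+00, -2.15302821e-01]), 'qd': array([ 1.00187823e-03, -1.96136823e-03, -2.48573618e-03, -9.70878410e-05,
        1.03742646e-03,  1.43291847e-03]), 'tau': array([ 4.26480183e-03, -4.49220049e+01, -2.31656152e+01, -9.77232708e-05,
        3.72105249e-03, -2.86468214e-06]), 'tcp_pos': array([ 0.23955801, -0.49479945,  0.23077632]), 'eef_rot': array([-3.14028292e+00, -2.86021749e-04,  4.50792658e-01]), 'wrist_force': array([ 0.10962632,  0.12670629, -1.04605108]), 'moment': array([-0.02086765, -0.00512639, -0.03915671]), 'finger_gap': 0.9946892023438901}
```

View pics/scene0.png

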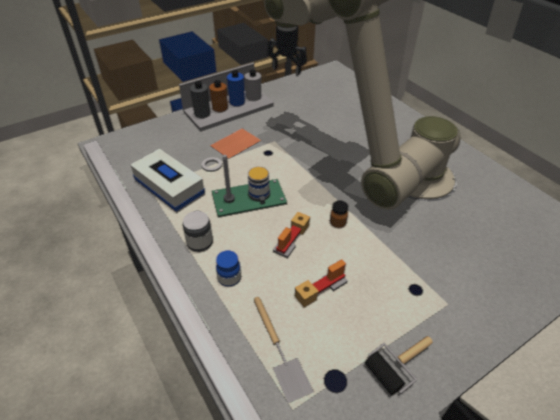

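View pics/side0.png

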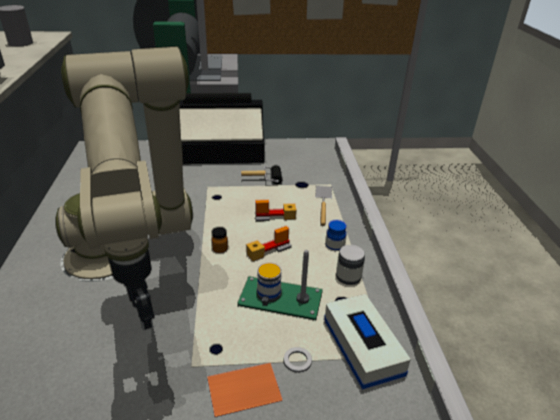

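The scene picture shows two look-alike platens: A has its fin at (336,270) and boss at (306,292). B has its fin at (285,238) and boss at (300,221). In the side picture, A's fin is at (262,207) and boss at (289,212), and B is at (270,242). A has the larger +y (farther left), so it fits the description. Next I'll measure both and the press, and take one enlarged crop.

```bash
cat > h.py <<'E'
import numpy as np, cv2
from cell import *
def foc(m): return 210/np.tan(np.radians(m["fov_y"]/2))
def pts(n,d):
    m=camera_model(n); f=foc(m); v,u=np.mgrid[:420,:560]
    c=np.stack([(u-m["cx"])/f*d,(v-m["cy"])/f*d,d],-1)-np.array(m["t"])
    return c@np.array(m["R"])            # world points
def ray(n,u,v,z):
    m=camera_model(n); R=np.array(m["R"]); o=-R.T@m["t"]; f=foc(m)
    r=R.T@np.array([(u-m["cx"])/f,(v-m["cy"])/f,1]); return o+r*(z-o[2])/r[2]
def hsv(im): return cv2.cvtColor(im,cv2.COLOR_RGB2HSV)
def blobs(mask,mn=12):
    n,l,s,c=cv2.connectedComponentsWithStats(mask.astype(np.uint8))
    return [(l==i,c[i],s[i,4]) for i in range(1,n) if s[i,4]>=mn]
E
python3 - <<'E'
from h import *
for n in ("scene","side"):
    z=np.load(n+"0.npz"); im,d=z["im"],z["d"]; P=pts(n,d); H=hsv(im).astype(int)
    h,s,v=H[...,0],H[...,1],H[...,2]
    ms={"orange":(h>=8)&(h<=15)&(s>190)&(v>120),"brass":(h>15)&(h<=24)&(s>120)&(v>90),"red":((h<5)|(h>175))&(s>170)&(v>90),"green":(h>60)&(h<90)&(s>120)}
    for k,m in ms.items():
        for b,c,a in blobs(m&(d>0)):
            q=P[b]; zt=np.percentile(q[:,2],95); top=q[q[:,2]>zt-.006]
            if abs(q[:,0].mean())<1 and q[:,2].mean()>-.02 and q[:,2].mean()<.3: print(n,k,c.round(),a,"mean",q.mean(0).round(3),"ztop",zt.round(3),"topmean",top.mean(0).round(3))
    if n=="scene": cv2.imwrite("pics/crop.png",cv2.resize(im[130:330,170:370,::-1],None,fx=3,fy=3,interpolation=cv2.INTER_CUBIC))
E
```

```text
scene brass [258. 173.] 189 mean [ 0.529 -0.214  0.104] ztop 0.107 topmean [ 0.529 -0.213  0.104]
scene brass [300. 219.] 153 mean [ 0.497 -0.023  0.043] ztop 0.047 topmean [ 0.497 -0.023  0.044]
scene brass [306. 290.] 241 mean [0.63  0.194 0.043] ztop 0.047 topmean [0.629 0.194 0.044]
scene red [292. 236.] 124 mean [0.548 0.009 0.03 ] ztop 0.038 topmean [0.566 0.023 0.042]
scene red [326. 282.] 170 mean [0.565 0.195 0.028] ztop 0.032 topmean [0.566 0.195 0.029]
side orange [264. 201.] 12 mean [0.538 0.185 0.076] ztop 0.078 topmean [0.538 0.185 0.076]
side orange [281. 230.] 24 mean [0.583 0.009 0.075] ztop 0.079 topmean [0.582 0.008 0.076]
side brass [253. 173.] 62 mean [0.507 0.454 0.037] ztop 0.043 topmean [0.507 0.454 0.039]
side brass [262. 201.] 15 mean [0.527 0.182 0.077] ztop 0.079 topmean [0.528 0.181 0.077]
side brass [323. 214.] 69 mean [0.75  0.176 0.021] ztop 0.026 topmean [0.751 0.18  0.023]
side brass [289. 207.] 82 mean [0.628 0.186 0.046] ztop 0.05 topmean [0.629 0.185 0.047]
side brass [281. 229.] 18 mean [0.584 0.014 0.078] ztop 0.081 topmean [0.583 0.013 0.078]
side brass [255. 246.] 129 mean [ 0.495 -0.032  0.046] ztop 0.05 topmean [ 0.495 -0.032  0.047]
side brass [269. 270.] 261 mean [ 0.528 -0.219  0.107] ztop 0.11 topmean [ 0.528 -0.219  0.107]
side red [276. 212.] 57 mean [0.578 0.182 0.031] ztop 0.034 topmean [0.577 0.182 0.032]
side red [273. 244.] 85 mean [ 0.556 -0.005  0.03 ] ztop 0.035 topmean [ 0.553 -0.006  0.032]
side green [188.  89.] 13 mean [0.175 1.391 0.051] ztop 0.067 topmean [0.178 1.389 0.064]
side green [283. 300.] 1480 mean [ 0.566 -0.248  0.017] ztop 0.02 topmean [ 0.567 -0.245  0.017]
```

View pics/crop.png

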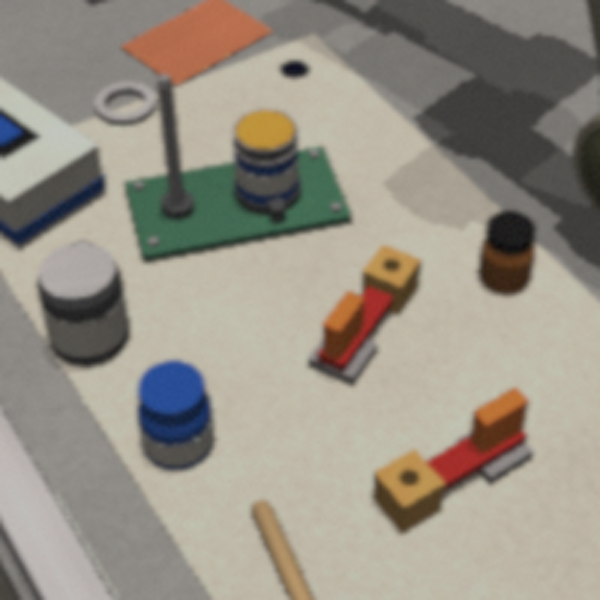

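The crop confirms A: its orange fin is at crop (500,415), boss with bore at (408,480), and red bar between them. It lies left (y≈0.19), while B is at y≈0. Next I'll triangulate the rod top and work out the hover move.

```bash
cat >> h.py <<'E'
def wrap(a): return (a+np.pi)%(2*np.pi)-np.pi
def shift(pos,yaw,s=None):
    """tool shift (mm) and turn from the current pose to world pos/yaw, tool down"""
    s=s or state(); y=s["eef_rot"][2]; c,n=np.cos(y),np.sin(y)
    d=(np.array(pos)-s["tcp_pos"])*1e3
    return np.round([c*d[0]+n*d[1], n*d[0]-c*d[1], -d[2]],1), round(float(wrap(y-yaw)),3)
def tri(obs):
    A=np.zeros((3,3)); b=np.zeros(3)
    for n,u,v in obs:
        m=camera_model(n); R=np.array(m["R"]); o=-R.T@m["t"]; f=foc(m)
        r=R.T@np.array([(u-m["cx"])/f,(v-m["cy"])/f,1]); r/=np.linalg.norm(r); Q=np.eye(3)-np.outer(r,r); A+=Q; b+=Q@o
    return np.linalg.solve(A,b)
E
python3 - <<'E'
from h import *
print("rod",tri([("scene",225,157.5),("side",305.5,253)]).round(4), ray("scene",225,157.5,.195), ray("side",305.5,253,.195))
z=np.load("scene0.npz"); P=pts("scene",z["d"])
# rod points from both depth maps, away from base, above 60 mm
for n in("scene","side"):
    z=np.load(n+"0.npz"); P=pts(n,z["d"]); m=(abs(P[...,0]-.63)<.04)&(abs(P[...,1]+.22)<.05)&(P[...,2]>.06)&(P[...,2]<.21); q=P[m]; print(n,len(q),np.median(q,0).round(4),q[:,2].max())
    m=(np.hypot(P[...,0]-.528,P[...,1]+.217)<.03)&(P[...,2]>.095)&(P[...,2]<.12); print("lid",P[m].mean(0).round(4),np.ptp(P[m][:,:2],axis=0))
    m=(np.hypot(P[...,0]-.53,P[...,1]-.185)<.045)&(P[...,2]>.065)&(P[...,2]<.09);q=P[m]; print("fin",q.mean(0).round(4),len(q),np.ptp(q,axis=0)); print(cv2.fitLine(q[:,:2].astype(np.float32),2,0,.01,.01).ravel())
print(shift([.53,.185,.231],0), state()["tcp_pos"])
E
```

```text
rod [ 0.6231 -0.2436  0.1856] [ 0.62766517 -0.23273958  0.195     ] [ 0.62143446 -0.25513072  0.195     ]
scene 179 [ 0.6261 -0.238   0.1339] 0.19724138721024956
lid [ 0.5287 -0.2156  0.1035] [0.05793851 0.05516492]
fin [0.5302 0.192  0.0728] 143 [0.05322583 0.02162702 0.01395586]
[0.99945366 0.03305081 0.5301713  0.19195151]
side 229 [ 0.6221 -0.2515  0.1373] 0.19957783307319832
lid [ 0.5278 -0.2188  0.1067] [0.05692392 0.05812   ]
fin [0.5269 0.1835 0.0743] 82 [0.04698501 0.02907023 0.01592023]
[0.9993797  0.03521761 0.52692014 0.18345177]
(array([ 5.576e+02, -4.853e+02, -2.000e-01]), 0.451) [ 0.23955801 -0.49479945  0.23077632]
```

>>> {"name": "carry_out", "arguments": {
  "targets": [
    [1, 140, -120, 0, 0.1],
    [1, 280, -240, 0, 0.2],
    [1, 420, -360, 0, 0.3],
    [1, 558, -485, 0, 0.4],
    [1, 558, -485, 0, 0.42],
    [1, 558, -485, 0, 0.42],
    [1, 558, -485, 0, 0.42],
    [1, 558, -485, 0, 0.42],
    [1, 558, -485, 0, 0.42],
    [1, 558, -485, 0, 0.42],
    [1, 558, -485, 0, 0.42],
    [1, 558, -485, 0, 0.42]
  ],
  "squeeze": 110
}}

```text
time_s: 1.6
tcp_pos: [0.5309, 0.187, 0.2309]
eef_rot: [3.142, 0.001, 0.032]
wrist_force: [-0.1, -0.4, -0.2]
finger_gap: 1.005
```

```bash
cat >> h.py <<'E'
def wcam(s):
    from scipy.spatial.transform import Rotation as Ro
    T=np.eye(4); T[:3,:3]=Ro.from_euler("xyz",s["eef_rot"]).as_matrix(); T[:3,3]=s["tcp_pos"]
    return T@camera_model("wrist")["hand_eye"]
def wray(s,u,v,z):
    m=camera_model("wrist"); T=wcam(s); dx,dy=u-m["cx"],v-m["cy"]; r=np.hypot(dx,dy); t=r/foc(m)
    k=np.sin(t)/max(r,1e-9); d=T[:3,:3]@np.array([dx*k,dy*k,np.cos(t)]); o=T[:3,3]; return o+d*(z-o[2])/d[2]
def wpts(s,d):
    m=camera_model("wrist"); T=wcam(s); v,u=np.mgrid[:420,:560]; dx,dy=u-m["cx"],v-m["cy"]; r=np.hypot(dx,dy)+1e-9
    k=np.tan(np.minimum(r/foc(m),1.5))/r; c=np.stack([dx*k*d,dy*k*d,d],-1); return c@T[:3,:3].T+T[:3,3]
def snap(name):
    s=state(); im,d=get_image("wrist"); cv2.imwrite(f"pics/{name}.png",im[:,:,::-1]); np.savez(name+".npz",im=im,d=d); return s,im,d
E
python3 - <<'E'
from h import *
s,im,d=snap("w1"); print(s["tcp_pos"],s["eef_rot"],s["time_s"],s["wrist_force"])
P=wpts(s,d)
H=hsv(im).astype(int); h,sa,v=H[...,0],H[...,1],H[...,2]
m=(P[...,2]>.065)&(P[...,2]<.085)&(sa>120)&(np.hypot(P[...,0]-.53,P[...,1]-.188)<.06); q=P[m]
print("fin",len(q),q.mean(0).round(4),np.ptp(q,axis=0)); r=cv2.minAreaRect(q[:,:2].astype(np.float32)*1000); print(r)
m=(P[...,2]>.038)&(P[...,2]<.052)&(np.hypot(P[...,0]-.63,P[...,1]-.19)<.04); q=P[m]
print("boss",len(q),q.mean(0).round(4)); print(cv2.minAreaRect(q[:,:2].astype(np.float32)*1000))
E
```

```text
[0.53088225 0.18701372 0.23091012] [3.14155274e+00 6.20729478e-04 3.18674832e-02] 1.6 [-0.06201746 -0.39310673 -0.19406442]
fin 1065 [0.5309 0.1876 0.075 ] [0.04924092 0.02019851 0.01285235]
((529.6082763671875, 187.3622283935547), (49.14717483520508, 19.305862426757812), 1.5539580583572388)
boss 1688 [0.6289 0.1898 0.0455]
((628.6801147460938, 189.72088623046875), (44.06972122192383, 43.78099822998047), 1.6126043796539307)
```

View pics/w1.png

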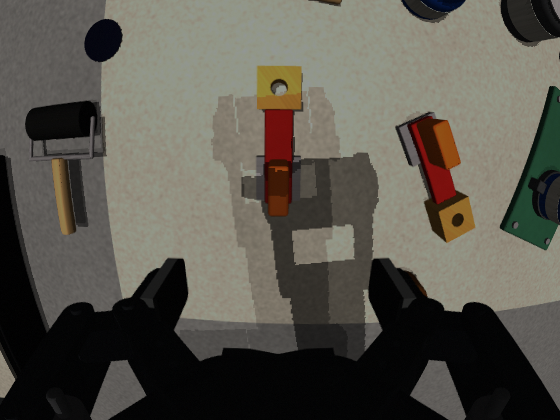

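The wrist view shows platen A square under the tool: boss at (279,87), fin at (279,190). B is at (435,170). The fin's measured size is 49 x 19 mm at the right height, with its centre within 2 mm of the TCP. Going down to grip.

>>> {"name": "carry_out", "arguments": {
  "targets": [
    [1, -1, 0, 60, 0.004],
    [1, -1, 0, 120, 0.004],
    [1, -1, 0, 160, 0.004],
    [1, -1, 0, 185, 0.004],
    [1, -1, 0, 195, 0.004],
    [1, -1, 0, 195, 0.004],
    [0, -1, 0, 195, 0.004],
    [0, -1, 0, 195, 0.004],
    [0, -1, 0, 195, 0.004],
    [0, -1, 0, 195, 0.004],
    [0, -1, 0, 195, 0.004],
    [0, -1, 0, 195, 0.004]
  ],
  "squeeze": 110
}}

```text
time_s: 3.15
tcp_pos: [0.5297, 0.1847, 0.0368]
eef_rot: [-3.141, -0.001, 0.027]
wrist_force: [-2.3, 0.1, 6.0]
finger_gap: 0.221
```

>>> {"name": "carry_out", "arguments": {
  "targets": [
    [0, 0, 0, 0, 0],
    [0, 0, 0, 0, 0],
    [0, 0, 0, -5, 0],
    [0, 0, 0, -10, 0],
    [0, 0, 0, -20, 0],
    [0, 0, 0, -40, 0],
    [0, 0, 0, -80, 0],
    [0, 0, 0, -130, 0],
    [0, 0, 0, -180, 0],
    [0, 0, 0, -215, 0],
    [0, 0, 0, -215, 0],
    [0, 0, 0, -215, 0]
  ]
}}

```text
time_s: 4.65
tcp_pos: [0.5288, 0.1844, 0.2495]
eef_rot: [3.141, 0.003, 0.027]
wrist_force: [-0.4, -0.1, -5.7]
finger_gap: 0.217
```

```bash
python3 - <<'E'
from h import *
s,im,d=snap("w2"); print({k:s[k].round(4) if hasattr(s[k],'round') else s[k] for k in s})
P=wpts(s,d); H=hsv(im).astype(int); t=s["tcp_pos"]
m=(np.hypot(P[...,0]-t[0]-.1,P[...,1]-t[1])<.04)&(abs(P[...,2]-(t[2]+.009))<.02); q=P[m]
print("boss",len(q),q.mean(0).round(4)); A=np.c_[q[:,:2]-q[:,:2].mean(0),np.ones(len(q))]; print("plane",np.linalg.lstsq(A,q[:,2],rcond=None)[0]); print(cv2.minAreaRect(q[:,:2].astype(np.float32)*1000))
E
```

```text
{'time_s': 4.65, 'joint_pos': array([ 0.1242,  0.3879,  1.2326, -0.    ,  1.5244,  1.6683]), 'qd': array([0.001 , 0.013 , 0.0081, 0.0005, 0.0026, 0.0003]), 'tau': array([ 9.68000e-02, -5.05823e+01, -2.65473e+01, -7.00000e-03,
       -1.04000e-01, -4.00000e-04]), 'tcp_pos': array([0.5288, 0.1844, 0.2495]), 'eef_rot': array([3.1413, 0.0034, 0.0267]), 'wrist_force': array([-0.3942, -0.1454, -5.6992]), 'moment': array([ 0.016 ,  0.1606, -0.0316]), 'finger_gap': 0.21710738713751884}
boss 12302 [0.6221 0.188  0.2544]
plane [0.23749999 0.01422013 0.25438158]
((619.587158203125, 187.91183471679688), (61.78977966308594, 44.47567367553711), 1.7969328165054321)
```

View pics/w2.png

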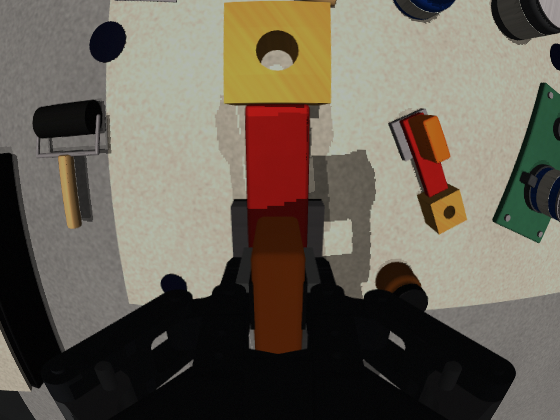

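The plate is held: the wrist view has the boss at (277,52) with the bore ellipse at (277,50). The fin sits between the pads, and the 5.7 N of extra weight agrees. Next I'll measure tilt and the bore relative to the tool.

```bash
cat >> h.py <<'E'
def boss(s,im,d):
    P=wpts(s,d); H=hsv(im).astype(int); y=s["eef_rot"][2]; t=s["tcp_pos"]; c,n=np.cos(y),np.sin(y)
    m=(H[...,0]>=18)&(H[...,0]<=30)&(H[...,1]>110)&(d>0)&(abs(P[...,2]-t[2]-.009)<.012)&(np.mgrid[:420,:560][0]<200)
    b=max(blobs(m),key=lambda b:b[2])[0]; b=cv2.erode(b.astype(np.uint8),np.ones((3,3)))>0; q=P[b]
    for _ in range(3):
        A=np.c_[q[:,:2]-t[:2],np.ones(len(q))]; k=np.linalg.lstsq(A,q[:,2],rcond=None)[0]; e=q[:,2]-A@k; q=q[abs(e)<max(2.5*e.std(),5e-4)]
    gx=k[0]*c+k[1]*n; gy=-k[0]*n+k[1]*c
    loc=lambda p:np.array([c*(p[0]-t[0])+n*(p[1]-t[1]), -n*(p[0]-t[0])+c*(p[1]-t[1])])*1e3   # plate-ish x fwd, y left
    (cx,cy),_,a=cv2.minAreaRect(q[:,:2].astype(np.float32)*1000); 
    # hole contour in image
    full=b.astype(np.uint8); cs,hi=cv2.findContours(full,cv2.RETR_CCOMP,cv2.CHAIN_APPROX_NONE)
    hs=[cs[i] for i in range(len(cs)) if hi[0][i][3]>=0 and len(cs[i])>40]
    hole=None
    if hs:
        h=max(hs,key=len)[:,0,:]; zt=q[:,2].mean(); w=np.array([wray(s,u,v,zt)[:2] for u,v in h],np.float32)*1000
        (hx,hy),r=cv2.minEnclosingCircle(w); hole=(loc(np.array([hx,hy])/1e3).round(1),round(2*r,1))
    print("boss n",len(q),"ztop-tcp mm",round((q[:,2].mean()-t[2])*1e3,1),"tilt deg x,y",np.degrees([gx,gy]).round(2),"res mm",round(e.std()*1e3,2),"rect loc",loc(np.array([cx,cy])/1e3).round(1),"ang",round(a,1),"hole loc",hole)
    return hole
E
python3 - <<'E'
from h import *
z=np.load("w2.npz"); boss(state(),z["im"],z["d"])
print("bar"); s=state(); P=wpts(s,z["d"])
# red bar top slope along x and fin
H=hsv(z["im"]).astype(int); m=((H[...,0]<6)|(H[...,0]>174))&(H[...,1]>150)&(np.mgrid[:420,:560][0]<190)&(np.mgrid[:420,:560][0]>115)&(abs(np.mgrid[:420,:560][1]-277)<25)
q=P[m]; k=np.linalg.lstsq(np.c_[q[:,:2]-q[:,:2].mean(0),np.ones(len(q))],q[:,2],rcond=None)[0]; print(len(q),np.degrees(k[:2]),k[2]-s["tcp_pos"][2])
E
```

```text
boss n 8551 ztop-tcp mm 8.2 tilt deg x,y [-0.38  0.31] res mm 0.65 rect loc [99.2  1. ] ang 1.6 hole loc (array([98.9,  0.6]), 19.9)
bar
3626 [7.91411545 0.03777623] -0.006784956286643662
```

>>> {"name": "carry_out", "arguments": {
  "targets": [
    [0, 0, 15, -12, 0.02],
    [0, 0, 45, -12, 0.06],
    [0, 0, 85, -12, 0.1],
    [0, 0, 130, -12, 0.15],
    [0, 0, 175, -12, 0.2],
    [0, 0, 220, -12, 0.25],
    [0, 0, 260, -12, 0.29],
    [0, -2, 290, -12, 0.307],
    [0, -2, 304, -12, 0.307],
    [0, -2, 304, -12, 0.307],
    [0, -2, 304, -12, 0.307],
    [0, -2, 304, -12, 0.307]
  ]
}}

```text
time_s: 6.2
tcp_pos: [0.5357, -0.1184, 0.2634]
eef_rot: [-3.141, -0.0, -0.279]
wrist_force: [-0.5, 0.7, -4.9]
finger_gap: 0.217
```

```bash
python3 - <<'E'
from h import *
s,im,d=snap("w3"); print(s["tcp_pos"],s["eef_rot"],s["time_s"],s["wrist_force"])
boss(s,im,d); P=wpts(s,d)
m=(np.hypot(P[...,0]-.625,P[...,1]+.245)<.03)&(P[...,2]>.19)&(P[...,2]<.205); q=P[m]
v,u=np.where(m); print("rodtop",len(q),q.mean(0) if len(q) else 0,u.mean(),v.mean(),np.ptp(u),np.ptp(v))
if len(q): print("ray at .195",wray(s,u.mean(),v.mean(),.195))
m=(np.hypot(P[...,0]-.528,P[...,1]+.217)<.05)&(P[...,2]>.095)&(P[...,2]<.115); q=P[m]
print("lid",len(q),q.mean(0),cv2.minEnclosingCircle(q[:,:2].astype(np.float32)*1000))
E
```

```text
[ 0.53574258 -0.11840516  0.26343733] [-3.14142856e+00 -2.55614070e-06 -2.78877767e-01] 6.2 [-0.4586922   0.70951008 -4.8652987 ]
boss n 8573 ztop-tcp mm 8.6 tilt deg x,y [-0.13  0.3 ] res mm 0.65 rect loc [98.9  1.3] ang 74.1 hole loc (array([98.5,  1.5]), 19.6)
rodtop 281 [ 0.62403624 -0.2444093   0.19429683] 421.02135231316726 51.64768683274021 19 18
ray at .195 [ 0.6239694  -0.24404175  0.195     ]
lid 3508 [ 0.53016881 -0.21523202  0.10558157] ((529.062744140625, -216.35833740234375), 34.230777740478516)
```

View pics/w3.png

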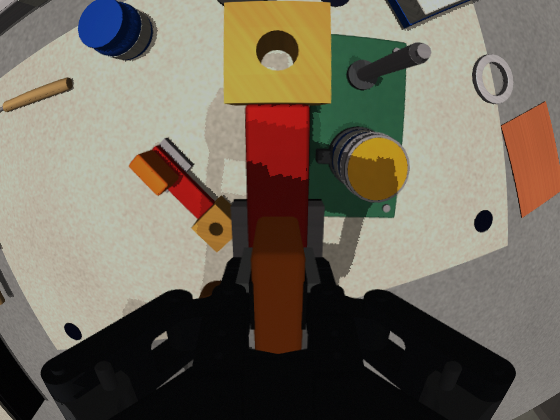

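The wrist view shows the rod top at (421,52), the lid at (370,165) and the held boss at (277,52). Rod to lid measures 99 mm (should be 100), the rod top is at 0.194 m, and press yaw is about -0.287. Moving over the rod.

>>> {"name": "carry_out", "arguments": {
  "targets": [
    [0, 5, 15, 0, 0.004],
    [0, 10, 40, 0, 0.008],
    [0, 15, 65, 0, 0.008],
    [0, 19, 85, 0, 0.008],
    [0, 21, 95, 0, 0.008],
    [0, 21, 97, 0, 0.008],
    [0, 21, 97, 3, 0.008],
    [0, 21, 97, 6, 0.008],
    [0, 21, 97, 6, 0.008],
    [0, 21, 97, 6, 0.008]
  ]
}}

```text
time_s: 7.5
tcp_pos: [0.5292, -0.2182, 0.2574]
eef_rot: [3.142, -0.0, -0.288]
wrist_force: [1.1, -0.9, -4.8]
finger_gap: 0.22
```

```bash
python3 - <<'E'
from h import *
s,im,d=snap("w4"); print(s["tcp_pos"],s["eef_rot"],s["time_s"],s["wrist_force"],s["moment"])
hl=boss(s,im,d); y=s["eef_rot"][2]; c,n=np.cos(y),np.sin(y); r=np.array([.624,-.2442])-s["tcp_pos"][:2]
print("rod loc",np.array([c*r[0]+n*r[1],-n*r[0]+c*r[1]])*1e3, shift([.5291,-.2173,.257],-.287))
ims=[cv2.resize(im[0:110,215:345,::-1],(780,660*780//780),interpolation=cv2.INTER_CUBIC)[:560]]
a,ds=get_image("side"); b,dd=get_image("scene")
np.savez("s4.npz",a=a,ds=ds,b=b,dd=dd)
can=np.zeros((600,800,3),np.uint8)
can[:330,:390]=cv2.resize(im[0:110,215:345,::-1],(390,330),interpolation=cv2.INTER_CUBIC)
can[:330,400:800]=cv2.resize(a[215:320,240:367,::-1],(400,330),interpolation=cv2.INTER_CUBIC)
can[335:600,:400]=cv2.resize(b[130:216,190:320,::-1],(400,265),interpolation=cv2.INTER_CUBIC)
cv2.imwrite("pics/c4.png",can)
E
```

```text
[ 0.5291606  -0.21816496  0.25740718] [ 3.14158729e+00 -1.26143553e-04 -2.87866896e-01] 7.5 [ 1.11030359 -0.89215619 -4.77691161] [-0.0394693   0.10448632  0.00423296]
boss n 8473 ztop-tcp mm 8.6 tilt deg x,y [-0.16  0.34] res mm 0.62 rect loc [98.9  1.3] ang 73.6 hole loc (array([98.9,  0.8]), 20.1)
rod loc [98.32846304  1.96187917] (array([-0.3, -0.9,  0.5]), -0.001)
```

View pics/c4.png

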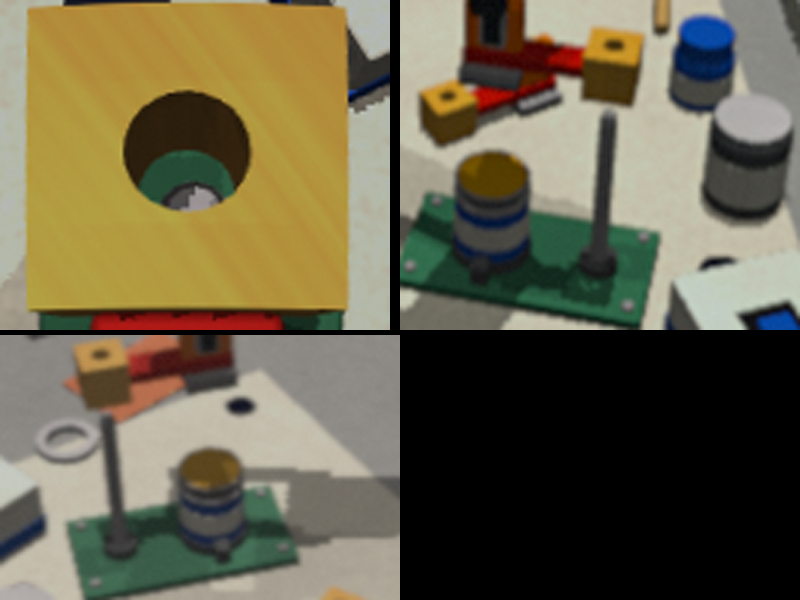

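The crop shows the rod tip through the bore at crop (190,200), about (278,66) in the full picture. The lower mouth's arc is at crop rows 150-200. The side and scene views show the boss above the rod. Next I'll measure the rod tip against the lower mouth.

```bash
python3 - <<'E'
from h import *
z=np.load("w4.npz"); im=z["im"]; d=z["d"]; s=state()
P=wpts(s,d); H=hsv(im).astype(int)
for r in range(46,72,2): print(r,' '.join(f"{H[r,c,0]:3d}/{H[r,c,1]:3d}/{P[r,c,2]*1e3:4.0f}" for c in range(258,300,3)))
E
```

```text
46  18/182/ 260  17/190/ 251  17/185/ 243  17/185/ 239  16/187/ 236  18/190/ 233  17/187/ 232  17/190/ 232  16/180/ 233  17/184/ 237  17/181/ 242  17/182/ 246  16/182/ 253  17/183/ 265
48  18/182/ 259  17/185/ 249  16/180/ 237  17/183/ 234  16/187/ 230  17/185/ 226  17/187/ 225  17/184/ 226  17/184/ 229  17/190/ 229  17/184/ 401  17/187/ 242  17/189/ 249  17/184/ 258
50  17/180/ 255  16/191/ 244  17/191/ 234  17/181/ 229  18/181/ 226  58/ 96/ 222  72/123/  16  68/109/  14  26/133/ 223  17/186/ 226  17/191/ 233  17/187/ 239  17/184/ 248  17/188/ 257
52  16/185/ 252  16/185/ 241  16/180/ 229  22/156/ 222  73/131/  14  73/131/  17  73/127/  16  73/129/  16  72/132/  15  57/ 92/  16  16/182/ 225  17/187/ 235  16/185/ 244  16/181/ 256
54  16/185/ 250  17/185/ 238  18/178/ 226  73/133/  15  73/133/  16  73/133/  15  72/127/  15  73/131/  16  73/129/  14  73/131/  15  64/101/ 223  17/189/ 231  17/180/ 241  19/182/ 256
56  17/196/ 250  17/185/ 232  68/106/  16  73/131/  16  73/133/  15  73/133/  14  73/129/  15  73/129/  15  73/129/  17  73/131/  16  73/129/  16  20/170/ 225  17/181/ 239  21
[... 604 characters left out ...]
17  72/131/  15  71/ 82/ 186   0/ 17/ 195   0/ 10/ 196   0/ 10/ 196   4/ 12/ 197   0/ 11/ 195  70/ 57/ 188  73/130/  16  23/169/ 266  22/169/ 267
66  25/160/ 267  24/164/ 265  34/129/ 266  72/133/  16   0/ 14/ 190   0/ 10/ 196   0/ 10/ 196   4/ 13/ 196 173/ 15/ 196   0/ 11/ 197   0/ 12/ 195  24/161/ 267  23/166/ 265  22/169/ 265
68  25/160/ 266  24/162/ 267  24/161/ 267  28/148/ 266  21/ 51/ 192 173/ 13/ 196   0/ 10/ 196 177/ 15/ 196 176/ 12/ 196  18/ 61/ 196  23/167/ 266  23/165/ 267  23/165/ 266  23/166/ 267
70  25/160/ 266  25/160/ 266  24/163/ 266  25/160/ 268  26/158/ 265  24/149/ 266  21/ 88/ 265  21/103/ 265  23/137/ 265  23/168/ 265  23/168/ 265  23/166/ 267  24/164/ 267  23/165/ 266
```

```bash
cat >> h.py <<'E'
from scipy.optimize import least_squares
def mouth_rod(s,im,zm,rows=(48,60),cols=(258,300)):
    """lower mouth arc and rod outline through the bore, plate axes relative to TCP, mm"""
    H=hsv(im).astype(int); h,sa=H[...,0],H[...,1]; y=s["eef_rot"][2]; c,n=np.cos(y),np.sin(y); t=s["tcp_pos"]
    inside=((h>50)&(h<90)&(sa>60))|(sa<60); rodm=sa<70
    def fit(mask,r0,r1,z,R):
        W=[]
        for col in range(*cols):
            g=np.where(mask[r0:r1,col])[0]
            if len(g) and g[0]>0: p=wray(s,col,r0+g[0]-.5,z)-t; W.append([c*p[0]+n*p[1],-n*p[0]+c*p[1]])
        W=np.array(W)*1e3; f=least_squares(lambda q:np.hypot(W[:,0]-q[0],W[:,1]-q[1])-R,W.mean(0)-[R*.7,0],loss="soft_l1",f_scale=.3)
        return f.x.round(2),len(W),round(float(np.sqrt(np.mean(f.fun**2))),2)
    print("mouth",fit(inside,rows[0],rows[1],zm,8.7),"rod",fit(rodm,rows[0]+4,rows[1]+7,.186,8.0))
E
python3 - <<'E'
from h import *
z=np.load("w4.npz"); s=state(); mouth_rod(s,z["im"],s["tcp_pos"][2]-.0368)
E
```

```text
mouth (array([99.08,  1.57]), 30, 0.13) rod (array([ 9.917e+01, -9.000e-02]), 21, 0.16)
```

```bash
python3 - <<'E'
from h import *
for w in ("w3","w4"):
    z=np.load(w+".npz"); s=state()
    if w=="w3": s["tcp_pos"]=np.array([.53574,-.1184,.26344]); s["eef_rot"]=np.array([-3.14143,0,-.27888])
    P=wpts(s,z["d"]); m=(abs(P[...,2])<.012)&(z["d"]>0)&(hsv(z["im"])[...,1]<70); q=P[m]; q=q[np.hypot(q[:,0]-.6,q[:,1]+.1)<.25]
    A=np.c_[q[:,:2]-q[:,:2].mean(0),np.ones(len(q))]; k=np.linalg.lstsq(A,q[:,2],rcond=None)[0]; c,n=np.cos(s["eef_rot"][2]),np.sin(s["eef_rot"][2])
    print(len(q),"bench tilt plate x,y deg",np.degrees([k[0]*c+k[1]*n,-k[0]*n+k[1]*c]).round(2),k[2])
E
```

```text
42054 bench tilt plate x,y deg [0.03 0.03] 0.0026235269318859613
50577 bench tilt plate x,y deg [0.02 0.02] 0.0026716238502337616
```

>>> {"name": "carry_out", "arguments": {
  "targets": [
    [0, 0, 0.8, 0, 0.004],
    [0, 0, 0.8, 0, 0.008],
    [0, 0, 0.8, 3, 0.008],
    [0, 0, 0.8, 6, 0.008],
    [0, 0, 0.8, 9, 0.008],
    [0, 0, 0.8, 12, 0.008],
    [0, 0, 0.8, 15, 0.008],
    [0, 0, 0.8, 18, 0.008],
    [0, 0, 0.8, 20, 0.008],
    [0, 0, 0.8, 20, 0.008],
    [0, 0, 0.8, 20, 0.008]
  ]
}}

```text
time_s: 9.02
tcp_pos: [0.5289, -0.2192, 0.2375]
eef_rot: [3.142, -0.0, -0.296]
wrist_force: [-0.5, 0.5, -6.1]
finger_gap: 0.22
```

```bash
python3 - <<'E'
from h import *
s,im,d=snap("w5"); print(s["tcp_pos"],s["eef_rot"],s["time_s"],s["wrist_force"],s["moment"])
boss(s,im,d); mouth_rod(s,im,s["tcp_pos"][2]-.0368)
E
```

```text
[ 0.52888086 -0.21917308  0.23745009] [ 3.14151295e+00 -2.34225049e-04 -2.96171638e-01] 9.025 [-0.50229492  0.48274186 -6.12888606] [0.0727273  0.10628652 0.00776009]
boss n 8536 ztop-tcp mm 8.6 tilt deg x,y [-0.09  0.31] res mm 0.65 rect loc [98.9  1.3] ang 73.0 hole loc (array([98.4,  1.4]), 19.6)
mouth (array([99.07,  1.57]), 30, 0.13) rod (array([99.11,  1.85]), 26, 0.18)
```

The rod tip is now within about 0.3 mm of the mouth centre, with the mouth about 6 mm above it and tilt about 0.3°. Threading slowly.

>>> {"name": "carry_out", "arguments": {
  "targets": [
    [0, 0, -0.2, 2, 0],
    [0, 0, -0.2, 4, 0],
    [0, 0, -0.2, 6, 0],
    [0, 0, -0.2, 8, 0],
    [0, 0, -0.2, 10, 0],
    [0, 0, -0.2, 12, 0],
    [0, 0, -0.2, 14, 0],
    [0, 0, -0.2, 15, 0],
    [0, 0, -0.2, 16, 0],
    [0, 0, -0.2, 16, 0]
  ]
}}

```text
time_s: 10.32
tcp_pos: [0.5289, -0.219, 0.2213]
eef_rot: [3.142, 0.0, -0.296]
wrist_force: [-0.9, -0.2, -5.5]
finger_gap: 0.22
```

```bash
python3 - <<'E'
from h import *
s,im,d=snap("w6"); print(s["tcp_pos"],s["eef_rot"],s["time_s"],s["wrist_force"],s["moment"])
boss(s,im,d); mouth_rod(s,im,s["tcp_pos"][2]-.0368)
E
```

```text
[ 0.52888103 -0.21896852  0.22128276] [ 3.14158245e+00  7.20331465e-05 -2.96243032e-01] 10.325 [-0.90187352 -0.2371356  -5.53304687] [ 0.0028167   0.1020119  -0.02387278]
boss n 8520 ztop-tcp mm 8.6 tilt deg x,y [-0.14  0.28] res mm 0.64 rect loc [98.9  1.3] ang 73.1 hole loc (array([98.7,  1.3]), 19.1)
mouth (array([98.97,  1.46]), 29, 0.23) rod (array([99.61,  1.76]), 13, 0.13)
```

>>> {"name": "carry_out", "arguments": {
  "targets": [
    [0, 0, 0, 3, 0],
    [0, 0, 0, 6, 0],
    [0, 0, 0, 9, 0],
    [0, 0, 0, 12, 0],
    [0, 0, 0, 15, 0],
    [0, 0, 0, 18, 0],
    [0, 0, 0, 20, 0],
    [0, 0, 0, 20, 0]
  ]
}}

```text
time_s: 11.38
tcp_pos: [0.5289, -0.2189, 0.2012]
eef_rot: [-3.141, 0.0, -0.296]
wrist_force: [-0.2, 0.2, -5.4]
finger_gap: 0.221
```

>>> {"name": "carry_out", "arguments": {
  "targets": [
    [0, 0, 0, 3, 0],
    [0, 0, 0, 6, 0],
    [0, 0, 0, 9, 0],
    [0, 0, 0, 12, 0],
    [0, 0, 0, 15, 0],
    [0, 0, 0, 18, 0],
    [0, 0, 0, 20, 0],
    [0, 0, 0, 20, 0]
  ]
}}

```text
time_s: 12.38
tcp_pos: [0.5289, -0.2189, 0.1812]
eef_rot: [-3.142, 0.0, -0.296]
wrist_force: [0.1, 0.2, -4.6]
finger_gap: 0.218
```

>>> {"name": "carry_out", "arguments": {
  "targets": [
    [0, 0, 0, 3, 0],
    [0, 0, 0, 6, 0],
    [0, 0, 0, 10, 0],
    [0, 0, 0, 14, 0],
    [0, 0, 0, 18, 0],
    [0, 0, 0, 22, 0],
    [0, 0, 0, 25, 0],
    [0, 0, 0, 27, 0],
    [0, 0, 0, 28, 0],
    [0, 0, 0, 28, 0]
  ]
}}

```text
time_s: 13.62
tcp_pos: [0.5289, -0.2189, 0.1533]
eef_rot: [-3.142, -0.0, -0.296]
wrist_force: [-0.7, -0.2, -5.5]
finger_gap: 0.221
```

```bash
python3 - <<'E'
from h import *
F=[]
for i in range(3):
    s,im,d=snap("w7"); F.append(np.r_[s["wrist_force"],s["moment"]])
print(s["tcp_pos"],s["eef_rot"],s["time_s"],np.mean(F,0).round(3),np.std(F,0).round(2))
boss(s,im,d)
E
```

```text
[ 0.52896541 -0.218992    0.15344297] [ 3.14154167e+00 -2.73915672e-04 -2.96235605e-01] 13.725 [-0.303  0.107 -4.872  0.021  0.127  0.021] [0.46 0.23 0.74 0.01 0.03 0.03]
boss n 7575 ztop-tcp mm 8.6 tilt deg x,y [-0.13  0.31] res mm 0.64 rect loc [98.9  1.3] ang 73.2 hole loc (array([1.026e+02, 1.000e-01]), 27.4)
```

>>> {"name": "carry_out", "arguments": {
  "targets": [
    [0, 0, 0, 1.5, 0],
    [0, 0, 0, 3, 0],
    [0, 0, 0, 4.5, 0],
    [0, 0, 0, 6, 0],
    [0, 0, 0, 7, 0],
    [0, 0, 0, 8, 0],
    [0, 0, 0, 8, 0]
  ]
}}

```text
time_s: 14.65
tcp_pos: [0.5289, -0.219, 0.1453]
eef_rot: [-3.142, 0.0, -0.296]
wrist_force: [0.4, -0.3, -4.8]
finger_gap: 0.223
```

>>> {"name": "carry_out", "arguments": {
  "targets": [
    [0, 0, 0, 0.5, 0],
    [0, 0, 0, 1, 0],
    [0, 0, 0, 1.5, 0],
    [0, 0, 0, 2, 0]
  ]
}}

```text
time_s: 15.15
tcp_pos: [0.5289, -0.2189, 0.1433]
eef_rot: [-3.142, -0.0, -0.296]
wrist_force: [0.3, -0.7, -5.3]
finger_gap: 0.221
```

>>> {"name": "carry_out", "arguments": {
  "targets": [
    [0, 0, 0, 0.5, 0],
    [0, 0, 0, 1, 0],
    [0, 0, 0, 1.5, 0],
    [0, 0, 0, 2, 0]
  ]
}}

```text
time_s: 15.65
tcp_pos: [0.5289, -0.219, 0.1415]
eef_rot: [3.141, -0.0, -0.296]
wrist_force: [-0.6, 0.3, -0.9]
finger_gap: 0.222
```

>>> {"name": "carry_out", "arguments": {
  "targets": [
    [0, 0, 0, 0.5, 0],
    [0, 0, 0, 1, 0],
    [0, 0, 0, 1.5, 0],
    [0, 0, 0, 2, 0],
    [0, 0, 0, 2.5, 0],
    [0, 0, 0, 3, 0]
  ]
}}

```text
time_s: 16.4
tcp_pos: [0.529, -0.219, 0.1383]
eef_rot: [3.142, -0.0, -0.296]
wrist_force: [-2.1, 2.0, 3.4]
finger_gap: 0.221
```

>>> {"name": "carry_out", "arguments": {
  "targets": [
    [0, 0, 0, 0.5, 0],
    [0, 0, 0, 1, 0],
    [0, 0, 0, 1.5, 0],
    [0, 0, 0, 2, 0],
    [0, 0, 0, 2.5, 0],
    [0, 0, 0, 3, 0]
  ]
}}

```text
time_s: 17.15
tcp_pos: [0.5289, -0.219, 0.1353]
eef_rot: [3.142, -0.0, -0.296]
wrist_force: [-1.5, -0.1, 3.8]
finger_gap: 0.225
```

>>> {"name": "carry_out", "arguments": {
  "targets": [
    [0, 0, 0, 0.4, 0],
    [0, 0, 0, 0.8, 0],
    [0, 0, 0, 1, 0]
  ]
}}

```text
time_s: 17.52
tcp_pos: [0.5289, -0.219, 0.1343]
eef_rot: [3.142, -0.0, -0.296]
wrist_force: [-1.6, 0.2, 4.3]
finger_gap: 0.22
```

>>> {"name": "carry_out", "arguments": {
  "targets": [
    [0, 0, 0, 0.3, 0],
    [0, 0, 0, 0.6, 0]
  ]
}}

```text
time_s: 17.77
tcp_pos: [0.5289, -0.219, 0.1337]
eef_rot: [3.142, -0.0, -0.296]
wrist_force: [-2.2, 0.8, 3.9]
finger_gap: 0.222
```

>>> {"name": "carry_out", "arguments": {
  "targets": [
    [0, 0, 0, 0.3, 0],
    [0, 0, 0, 0.5, 0]
  ]
}}

```text
time_s: 18.02
tcp_pos: [0.5289, -0.219, 0.1332]
eef_rot: [3.142, -0.0, -0.296]
wrist_force: [-1.1, 0.5, 3.5]
finger_gap: 0.223
```

>>> {"name": "carry_out", "arguments": {
  "targets": [
    [0, 0, 0, 0.3, 0],
    [0, 0, 0, 0.5, 0]
  ]
}}

```text
time_s: 18.27
tcp_pos: [0.5289, -0.219, 0.1327]
eef_rot: [3.142, -0.0, -0.296]
wrist_force: [-0.8, 1.7, 3.9]
finger_gap: 0.219
```

>>> {"name": "carry_out", "arguments": {
  "targets": [
    [0, 0, 0, 0.2, 0],
    [0, 0, 0, 0.4, 0]
  ]
}}

```text
time_s: 18.52
tcp_pos: [0.5289, -0.219, 0.1323]
eef_rot: [3.142, -0.0, -0.296]
wrist_force: [-1.2, 1.5, 4.3]
finger_gap: 0.223
```

>>> {"name": "carry_out", "arguments": {
  "targets": [
    [0, 0, 0, 0.2, 0],
    [0, 0, 0, 0.4, 0]
  ]
}}

```text
time_s: 18.77
tcp_pos: [0.5289, -0.219, 0.1319]
eef_rot: [3.142, -0.0, -0.296]
wrist_force: [-1.2, 1.3, 4.0]
finger_gap: 0.222
```

>>> {"name": "carry_out", "arguments": {
  "targets": [
    [0, 0, 0, 0.2, 0],
    [0, 0, 0, 0.4, 0]
  ]
}}

```text
time_s: 19.02
tcp_pos: [0.5289, -0.219, 0.1315]
eef_rot: [3.142, -0.0, -0.296]
wrist_force: [-1.2, 1.1, 3.7]
finger_gap: 0.222
```

>>> {"name": "carry_out", "arguments": {
  "targets": [
    [0, 0, 0, 0.2, 0],
    [0, 0, 0, 0.3, 0]
  ]
}}

```text
time_s: 19.27
tcp_pos: [0.5289, -0.2189, 0.1312]
eef_rot: [-3.142, -0.0, -0.296]
wrist_force: [-1.1, 0.4, 3.4]
finger_gap: 0.22
```

>>> {"name": "carry_out", "arguments": {
  "targets": [
    [0, 0, 0, 0.2, 0],
    [0, 0, 0, 0.3, 0]
  ]
}}

```text
time_s: 19.52
tcp_pos: [0.5289, -0.2189, 0.1309]
eef_rot: [3.142, 0.0, -0.296]
wrist_force: [-0.4, 0.6, 4.3]
finger_gap: 0.217
```

>>> {"name": "carry_out", "arguments": {
  "targets": [
    [0, 0, 0, 0.2, 0],
    [0, 0, 0, 0.3, 0]
  ]
}}

```text
time_s: 19.77
tcp_pos: [0.5289, -0.219, 0.1306]
eef_rot: [-3.142, -0.0, -0.296]
wrist_force: [0.1, 0.1, 3.7]
finger_gap: 0.222
```

>>> {"name": "carry_out", "arguments": {
  "targets": [
    [0, 0, 0, 0.2, 0],
    [0, 0, 0, 0.3, 0]
  ]
}}

```text
time_s: 20.02
tcp_pos: [0.5289, -0.219, 0.1303]
eef_rot: [3.142, -0.0, -0.296]
wrist_force: [-0.1, 0.7, 3.4]
finger_gap: 0.221
```

>>> {"name": "carry_out", "arguments": {
  "targets": [
    [0, 0, 0, 0.2, 0],
    [0, 0, 0, 0.3, 0]
  ]
}}

```text
time_s: 20.27
tcp_pos: [0.5289, -0.219, 0.13]
eef_rot: [3.142, -0.0, -0.296]
wrist_force: [-0.5, 0.3, 4.6]
finger_gap: 0.218
```

>>> {"name": "carry_out", "arguments": {
  "targets": [
    [0, 0, 0, 0.1, 0],
    [0, 0, 0, 0.2, 0]
  ]
}}

```text
time_s: 20.52
tcp_pos: [0.5289, -0.219, 0.13]
eef_rot: [3.141, -0.0, -0.296]
wrist_force: [-1.3, 0.8, 5.6]
finger_gap: 0.223
```

>>> {"name": "carry_out", "arguments": {
  "targets": [
    [0, 0, 0, 0.1, 0],
    [0, 0, 0, 0.2, 0]
  ]
}}

```text
time_s: 20.78
tcp_pos: [0.529, -0.219, 0.13]
eef_rot: [3.141, -0.0, -0.296]
wrist_force: [-1.3, 1.2, 7.2]
finger_gap: 0.22
```

>>> {"name": "carry_out", "arguments": {
  "targets": [
    [0, 0, 0, 0.1, 0],
    [0, 0, 0, 0.2, 0]
  ]
}}

```text
time_s: 21.02
tcp_pos: [0.529, -0.219, 0.13]
eef_rot: [3.141, -0.001, -0.296]
wrist_force: [-1.9, 1.5, 8.7]
finger_gap: 0.22
```

The hard stop is reached: TCP stays at 0.130 and force rises about 8 N/mm. Contact force is now about 14 N (reading plus about 5 N of weight). Pressing on towards 20 N.

>>> {"name": "carry_out", "arguments": {
  "targets": [
    [0, 0, 0, 0.2, 0],
    [0, 0, 0, 0.4, 0],
    [0, 0, 0, 0.6, 0]
  ]
}}

```text
time_s: 21.4
tcp_pos: [0.529, -0.219, 0.13]
eef_rot: [3.141, -0.001, -0.296]
wrist_force: [-2.0, 3.0, 12.9]
finger_gap: 0.22
```

>>> {"name": "carry_out", "arguments": {
  "targets": [
    [0, 0, 0, 0.1, 0],
    [0, 0, 0, 0.2, 0]
  ]
}}

```text
time_s: 21.65
tcp_pos: [0.529, -0.219, 0.1299]
eef_rot: [3.141, -0.001, -0.296]
wrist_force: [-3.3, 2.2, 14.1]
finger_gap: 0.226
```

```bash
python3 - <<'E'
from h import *
F=[]
for i in range(6):
    s=state(); F.append(np.r_[s["wrist_force"],s["moment"],s["tcp_pos"][2]]); get_image("side")
print(np.array(F).round(3)); print(np.mean(F,0).round(3),s["time_s"],s["eef_rot"])
E
```

```text
[[-3.2860e+00  2.1630e+00  1.4128e+01  3.8000e-01  8.2500e-01  4.0000e-03
   1.3000e-01]
 [-2.6880e+00  2.7180e+00  1.4521e+01  3.5600e-01  7.4100e-01  1.1000e-02
   1.3000e-01]
 [-3.7740e+00  2.1680e+00  1.4304e+01  3.7000e-01  7.7700e-01  4.9000e-02
   1.3000e-01]
 [-4.1010e+00  3.0640e+00  1.4259e+01  3.2600e-01  7.6200e-01 -7.0000e-03
   1.3000e-01]
 [-2.8270e+00  1.4260e+00  1.4002e+01  3.1300e-01  7.7900e-01 -4.3000e-02
   1.3000e-01]
 [-3.1960e+00  1.9220e+00  1.3077e+01  4.0200e-01  7.7300e-01 -4.5000e-02
   1.3000e-01]]
[-3.3120e+00  2.2440e+00  1.4049e+01  3.5800e-01  7.7600e-01 -5.0000e-03
  1.3000e-01] 21.9 [ 3.14114549e+00 -1.21616477e-03 -2.96075682e-01]
```

>>> {"name": "carry_out", "arguments": {
  "targets": [
    [0, 0, 0, 0.1, 0],
    [0, 0, 0, 0.2, 0],
    [0, 0, 0, 0.3, 0],
    [0, 0, 0, 0.3, 0],
    [0, 0, 0, 0.3, 0],
    [0, 0, 0, 0.3, 0],
    [0, 0, 0, 0.3, 0],
    [0, 0, 0, 0.3, 0]
  ]
}}

```text
time_s: 22.95
tcp_pos: [0.529, -0.219, 0.1299]
eef_rot: [3.141, -0.002, -0.296]
wrist_force: [-4.1, 2.6, 15.9]
finger_gap: 0.225
```

```bash
python3 - <<'E'
from h import *
F=[]
for i in range(4):
    s,im,d=snap("w8"); F.append(np.r_[s["wrist_force"],s["tcp_pos"][2]])
print(np.mean(F,0).round(3),s["time_s"],s["eef_rot"]); boss(s,im,d)
E
```

```text
[-3.928  2.656 15.859  0.13 ] 23.1 [ 3.14105098e+00 -1.50533622e-03 -2.96097356e-01]
boss n 6352 ztop-tcp mm 8.6 tilt deg x,y [-0.11  0.24] res mm 0.64 rect loc [98.8  1.3] ang 73.3 hole loc None
```

Contact was about 21 N, held over 1 s. Relaxing the load before release.

>>> {"name": "carry_out", "arguments": {
  "targets": [
    [0, 0, 0, -0.5, 0],
    [0, 0, 0, -1, 0],
    [0, 0, 0, -1.5, 0],
    [0, 0, 0, -1.9, 0],
    [0, 0, 0, -1.9, 0]
  ]
}}

```text
time_s: 23.78
tcp_pos: [0.5289, -0.2189, 0.13]
eef_rot: [-3.141, 0.0, -0.296]
wrist_force: [-0.3, 0.5, 1.6]
finger_gap: 0.22
```

>>> {"name": "carry_out", "arguments": {
  "targets": [
    [0, 0, 0, -0.2, 0],
    [0.3, 0, 0, -0.2, 0],
    [0.4, 0, 0, -0.2, 0],
    [0.6, 0, 0, -0.2, 0],
    [0.6, 0, 0, -0.2, 0],
    [0.6, 0, 0, -0.2, 0],
    [0.6, 0, 0, -0.2, 0]
  ]
}}

```text
time_s: 24.65
tcp_pos: [0.5289, -0.219, 0.1305]
eef_rot: [3.142, -0.0, -0.296]
wrist_force: [0.2, -0.6, 0.7]
finger_gap: 0.6
```

```bash
python3 - <<'E'
from h import *
s,im,d=snap("w9"); print(s["tcp_pos"],s["time_s"],s["wrist_force"],s["finger_gap"]); boss(s,im,d)
E
```

```text
[ 0.52891844 -0.21895099  0.13045473] 24.65 [ 0.21036797 -0.58738361  0.70251511] 0.5998586121139935
boss n 6262 ztop-tcp mm 7.9 tilt deg x,y [-0.3   0.03] res mm 0.65 rect loc [98.8  1.5] ang 73.3 hole loc None
```

>>> {"name": "carry_out", "arguments": {
  "targets": [
    [0.6, 0, 0, -5, 0],
    [0.6, 0, 0, -15, 0],
    [0.6, 0, 0, -35, 0],
    [0.6, 0, 0, -60, 0],
    [0.6, 0, 0, -90, 0],
    [0.6, 0, 0, -120, 0],
    [0.6, 0, 0, -120, 0],
    [0.6, -60, 0, -120, 0],
    [0.6, -110, 0, -120, 0],
    [0.6, -110, 0, -120, 0],
    [0.6, -110, 0, -120, 0]
  ]
}}

```text
time_s: 26.08
tcp_pos: [0.424, -0.1871, 0.2504]
eef_rot: [3.142, -0.0, -0.296]
wrist_force: [0.5, -0.6, -0.4]
finger_gap: 0.6
```

```bash
python3 - <<'E'
from h import *
s,im,d=snap("w10"); print(s["tcp_pos"],s["time_s"],s["wrist_force"])
a,ds=get_image("side"); b,db=get_image("scene"); P=wpts(s,d); H=hsv(im).astype(int); rc=np.mgrid[:420,:560]
for nm,c,(z0,z1),R in (("boss",(.624,-.246),(.13,.148),.03),("fin",(.529,-.219),(.155,.18),.035)):
    m=(np.hypot(P[...,0]-c[0],P[...,1]-c[1])<R)&(P[...,2]>z0)&(P[...,2]<z1); q=P[m]
    if len(q)<30: print(nm,len(q)); continue
    A=np.c_[q[:,:2]-q[:,:2].mean(0),np.ones(len(q))]; k=np.linalg.lstsq(A,q[:,2],rcond=None)[0]; print(nm,len(q),q.mean(0).round(4),"p90 z",np.median(q[:,2]).round(4),np.degrees(k[:2]).round(2))
can=np.zeros((600,800,3),np.uint8)
can[:300,:400]=cv2.resize(im[:,:,::-1],(400,300)); can[:300,400:]=cv2.resize(a[150:375,200:500,::-1],(400,300),interpolation=cv2.INTER_CUBIC)
can[300:,:400]=cv2.resize(b[100:250,170:370,::-1],(400,300),interpolation=cv2.INTER_CUBIC); can[300:,400:]=cv2.resize(b[:,:,::-1],(400,300))
cv2.imwrite("pics/c10.png",can)
E
```

```text
[ 0.42398289 -0.18706092  0.25037917] 26.075 [ 0.47980734 -0.59548523 -0.4341667 ]
boss 0
fin 2017 [ 0.5275 -0.2172  0.1685] p90 z 0.1686 [ 0.44 -0.09]
```

View pics/c10.png

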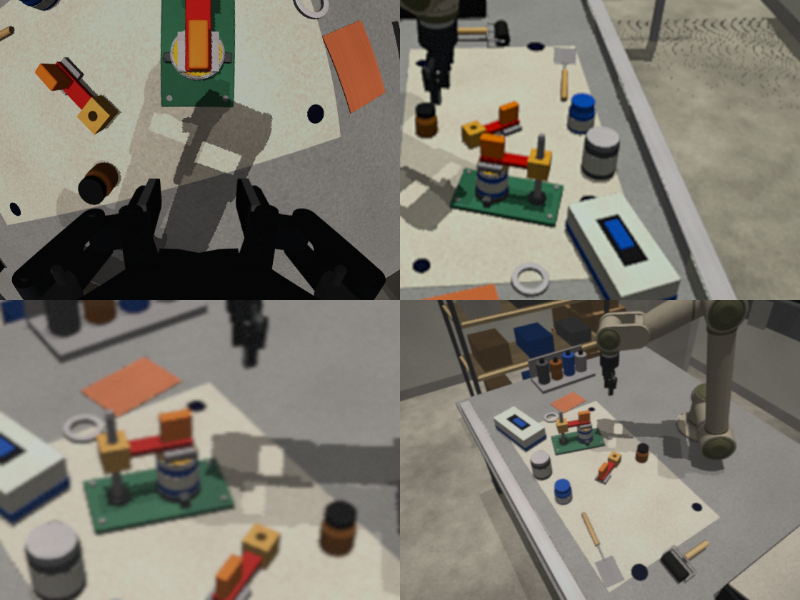

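The composite shows the plate lying level on the lid with the rod through the boss (side view boss at (540,162), fin at (493,147)), the gripper clear, and the bystanders in place. Fin slope is 0.44° or less. Handing in.

```bash
python3 -c "
from cell import *
print(hand_in())"
```

```text
the job is handed in; nothing more can be done
None
```

The ink tin is shut, and the pressing plate is lying on the closed lid with the rod through it. I handed the job in at about 26 s of the 70 s allowed.

- **Threading:** I picked the left-most plate by its fin and lined its bore up with the rod to about 0.3 mm by the wrist camera. The sideways readings on the way down were within about 1 N.
- **Pressing:** The lid slid about 11.8 mm at roughly 9 N until it met the hard stop. I then pressed with about 21 N and held it for over 1 s; this is the 15.9 N wrist reading plus about 5 N of plate weight. Sideways force was 4–5 N at the wrist.
- **Last checks:** The gripper is clear and the other things look undisturbed. The fin's top face slopes under 0.5°. The plate's underside is at about 94 mm, inside the 85–95 mm range for a closed lid.
- **Checks that failed or disagreed:**
  - The last check on the boss found no points because it was out of the wrist camera's view; the side and scene pictures do show the rod through it.
  - Before the descent, the first off-axis estimate of the rod put it about 1 mm to the other side from the direct view through the bore; I used the direct view.
  - The forces are readings taken at the end of each move, with about 0.7 N of noise, so a brief peak between readings would not show.

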